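Index the vial carousel to its next station

TASK

Draw the spring index pin of the vial carousel by its red knob, turn the carousel anticlockwise (seen from above) to its next index hole and let the pin drop fully home in it. Where exactly that hole lies has to be felt: never force the wheel against the pin nor press the pin hard on the ring. Let go of the carousel at the end and leave everything else on the bench where it is.

Things in the scene. Friction and masses are not known exactly. Their poses are not given: they have to be found in the camera images.
- carousel_base: Grey round base (300 mm across, 14 mm high) of the vial carousel, fixed to the bench. Origin: on the turning axis, at the bench top. Its z axis points up; its -x axis points from the turning axis to the home index hole (radius 120 mm), where the pin stands at the start, on the robot's side.
- carousel_axis (a point): The turning axis of the carousel at the disc's top face, 48 mm above the bench. The aluminium disc (drum) is 279 mm across; six capped vials (tops 107 mm above the bench) are fixed on it at radius 85 mm, none within 75 degrees of the pin; a dark hub 73 mm high stands in the middle.
- carousel_disc (a joint): Turn of the disc in rad, 0 at the home hole, growing anticlockwise seen from above; stops at -0.05 and 1.12. With the pin riding it takes 2 to 7 N at the knob to turn, and stays where left. The one further index hole is 32 to 56 degrees (0.56 to 0.98 rad) on from home, set differently each time, hidden under the disc and not measured.
- index_plunger (a joint): Lift of the spring pin in m: 0 fully home in a hole, 0.010 resting on the ring between the holes, 0.016 fully drawn (stop). The spring pulls it down with about 5 N at 0, 7 N at 0.010 and 9 N at 0.016. The pin is 10 mm thick with a round nose, moves straight up and down and turns with the disc.
- plunger_knob (a point): Middle of the red cylindrical knob (26 mm across, 28 mm high) on top of the pin: it is grasped from above, turns with the disc at 120 mm from the axis and rises with the pin. With the pin home this point is 98 mm above the bench, the knob's top 112 mm and its underside 84 mm; below it a steel boss 24 mm across reaches up to 72 mm.
- pin_nose: The steel index pin under the knob, hidden in the disc; its origin is on the turning axis. It touches only the fixed index ring under the disc (top 34 mm above the bench). The ring is level between the holes: the released pin rides on it and drops in at the hole (1 mm play either side, 0.01 rad). The force on it (7 N when riding) must stay below 20 N.
- tube_rack: White tube rack, 82 x 209 x 50 mm, loose on the bench; bystander. Origin: centre of its underside.
- amber_bottle: Amber bottle with blue cap, 60 mm across, 116 mm high; bystander. Origin: centre of its underside.
- tape: Roll of tape, 62 mm across, 18 mm high; bystander. Origin: centre of its underside.
- timer: White bench timer, 58 x 66 x 16 mm; bystander. Origin: centre of its underside.
- notebook: Brown notebook, 210 x 152 x 13 mm; bystander. Origin: centre of its underside.
- spare_vial: Single capped glass vial standing on the bench, 23 mm across, 54 mm high; bystander. Origin: centre of its underside.

How it is judged:
By the outcome, as a careful person would: the job done as asked, in the order asked, and still so for the second after the job is handed in, with the robot touching nothing.
It also fails if it takes over 51 s, if anything falls off the work surface, if the arm or the gripper's body presses on something with over 40 N, if the wrist force passes 120 N, or if a joint passes its speed limit or range.

ROBOT

A 7-joint arm with a two-finger parallel gripper is mounted at the origin on a cart in front of the work surface, level with it; the furniture and walls round the work are solid. World frame = base frame: x ahead of the robot, y to its left, z up, the work surface at z = 0. Lengths are in m, angles in degrees, forces in N, time in s.
With the tool pointing down it reaches from about 0.425 to 0.875 m from the base axis. Payload 4.7 kg.
Tool frame: the origin (TCP) lies between the finger pads; the fingertips stand env.tip_reach ahead of it and the grasp point (between the pads) lies 2 mm behind it (env.tip_reach is the distance from the TCP to the fingertips, in m); z points along the fingers, y is the line along which they close (so a half turn about z gives the same grasp; the last joint's range is limited). The gripper opens to 87 mm and grips with 3 to 60 N. Pads are 19 mm wide; open, the fingers measure 117 mm over their backs; the gripper's body (75 mm by 190 mm) begins 51 mm behind the grasp point.
Start: joints at [-63.363, 18.392, -4.016, 83.108, 1.295, 78.541, -3.26], TCP at [0.283, 0.585, 0.2] pointing down, gripper open.
Joint ranges: [-163.93, 163.93], [-17.29, 119.83], [-79.2, 71.16], [3.27, 140.29], [-89.18, 269.18], [5.43, 117.66], [-154.24, 154.24]. Speed limits (degrees/s): [147.25, 147.25, 180, 180, 180, 180, 180].

INTERFACE

Orientations are given as [roll, pitch, yaw] about the fixed x, y, z axes, in that order (R = Rz(yaw) Ry(pitch) Rx(roll)).
In Python, from cell import env, read_camera gives the robot as it stands. The module is installed in compiled form; this text tells all that it offers.
- The arm moves only by the shell command python3 -m handwheel 'ROWS' [FORCE]. ROWS is rows parted by semicolons, their numbers by spaces, 1 to 8 of them, each of 5 numbers: dx, dy, dz in m, then a turn about the tool's z in degrees, then the finger opening in m; each row is the pose to reach, as a shift and turn from the pose commanded when the command began, along the tool's axes at that moment; what a row does not reach only later rows make up. A row lasts 1/12 s, in which the tool goes at most 0.0417 m and 7.16 degrees, less where a joint would pass 70% of its speed; a pose out of reach is approached as far as the arm can. The fingers move at their own pace and stop on an object; FORCE is the grip in N (left out, the last holds). Time passes only in rows, so rows that do not move let the fingers close. It prints the time, the measured TCP pose, the force, the opening and the grip force at its end.
- env.get_obs(): the state, without advancing time (a new reading comes with each control period).
- read_camera(name): name is "side" or "top" or "wrist"; returns a dict with "color" (480x640x3 uint8, blue, green, red), "fx", "fy", "cx", "cy" (pixels), "world_from_camera" (4x4, takes a point from camera to world coordinates). Camera axes: x right, y down, z forward; pixel columns grow to the right and rows downward; lengths in m; the calibration is good to about 2 mm. A picture is of the moment at which its call begins. There is no depth.
- env.sign_off(): hands the job in; it is judged then, once.
The state is a dict: "time_s": time; "qpos": joint angles; "joint_velocities": joint speeds; "effort": joint torques, N m; "tool_pos": TCP position; "tool_rot": TCP orientation; "force": force on the tool from outside, world axes, zero at the start; "wrist_torque": the same for the moment, N m; "grip_width": finger opening in m; "grasp_force": force on a finger pad.
Only numpy, scipy, OpenCV 4.12 (cv2) and the standard library are available. Lean on these libraries where they do the work, as an engineer would, in place of code of your own. Each camera call takes 0.05 s, during which the arm holds its last target. There are 200 camera calls.

## Working session

There is one attempt and no reset: what is moved stays moved. The work goes in short steps, Python scripts to look and compute and a shell command to move; the robot and the scene stay as the last step left them, time stands still between calls to the robot, and variables do not carry over. Pictures are saved under pics/ and viewed, at most 10 in all, crops included, and the job is handed in when it is done.

```bash
mkdir -p pics
python3 - <<'E'
from cell import env, read_camera
import cv2
for n in("top","side"):
    c=read_camera(n); cv2.imwrite(f"pics/{n}0.png",c["color"]); print(n,c["fx"],c["fy"],c["cx"],c["cy"],c["world_from_camera"].round(4).tolist())
o=env.get_obs(); print(o, env.tip_reach)
E
```

```text
top 460.4686868848048 460.4686868848048 317.3039538905071 241.04877665902742 [[-0.0011, -0.9897, 0.1433, 0.3677], [-1.0, 0.0004, -0.0047, 0.0365], [0.0046, -0.1433, -0.9897, 1.5429], [0.0, 0.0, 0.0, 1.0]]
side 592.5621583499143 592.5621583499143 315.01054381324974 241.52489754449627 [[0.9812, -0.1265, 0.1459, 0.3363], [-0.1927, -0.5934, 0.7815, -1.1613], [-0.0123, -0.7949, -0.6066, 1.0165], [0.0, 0.0, 0.0, 1.0]]
{'time_s': 0.1, 'qpos': array([-63.36161664,  18.43378688,  -4.01382526,  83.16713464,
         1.29578904,  78.54067379,  -3.25907615]), 'joint_velocities': array([ 0.01724434, -0.13844658, -0.02869599, -0.06119173, -0.0600894 ,
       -0.07989569,  0.03414918]), 'effort': array([-1.96488481e-04, -4.92565620e+01, -4.05808333e-01, -3.13399816e+01,
       -6.38556364e-02,  3.94179043e-02,  7.12353926e-05]), 'tool_pos': array([0.28305104, 0.58455082, 0.19868912]), 'tool_rot': array([-1.79903671e+02,  6.73459609e-03,  1.54170662e+02]), 'force': array([ 0.32760587, -0.16174701,  0.16754223]), 'wrist_torque': array([0.04222483, 0.05033951, 0.02842635]), 'grasp_force': 0.0, 'grip_width': 0.08709129127369059} 0.017
```

View pics/top0.png

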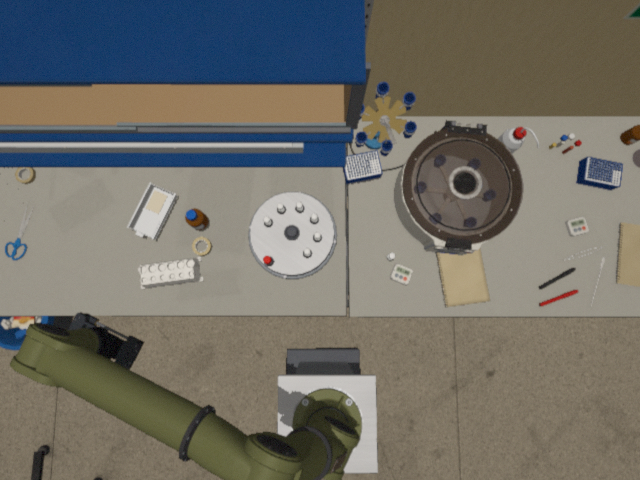

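View pics/side0.png

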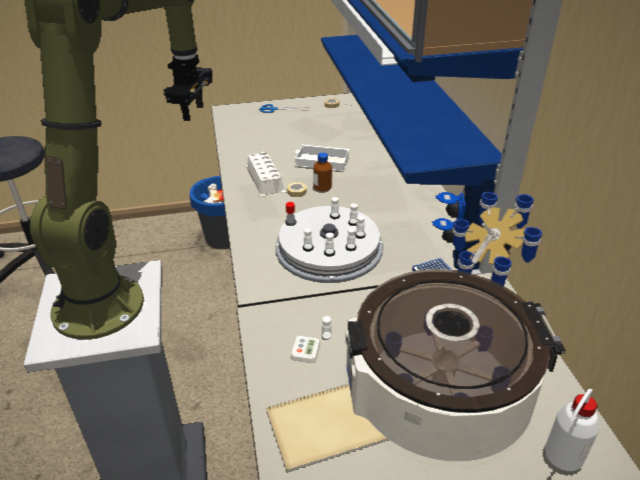

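The top view shows the carousel at about (292,235) with the red knob at (267,260). In the side view the knob is at (290,212) and the hub at (329,231). Next I triangulate the knob and fit the disc for its axis.

```bash
cat > h.py <<'E'
from cell import env, read_camera
import cv2, numpy as np
def ray(c,u,v):
    T=c["world_from_camera"]; d=T[:3,:3]@np.array([(u-c["cx"])/c["fx"],(v-c["cy"])/c["fy"],1]); return T[:3,3],d
def onplane(c,u,v,z):
    p,d=ray(c,u,v); return p+d*(z-p[2])/d[2]
def meet(r):
    A=0;b=0
    for p,d in r:
        d=d/np.linalg.norm(d); M=np.eye(3)-np.outer(d,d); A=A+M; b=b+M@p
    return np.linalg.solve(A,b)
def blobs(m,amin=20):
    n,l,s,ce=cv2.connectedComponentsWithStats(m.astype(np.uint8)); return [(s[i].tolist(),ce[i].round(2).tolist()) for i in range(1,n) if s[i][4]>=amin]
def red(c):
    h=cv2.cvtColor(c["color"],cv2.COLOR_BGR2HSV); return ((h[...,0]<8)|(h[...,0]>172))&(h[...,1]>150)&(h[...,2]>70)
def roi(m,x0,x1,y0,y1):
    z=np.zeros_like(m); z[y0:y1,x0:x1]=m[y0:y1,x0:x1]; return z
E
python3 - <<'E'
from h import *
t=read_camera("top"); s=read_camera("side")
bt=blobs(roi(red(t),240,345,180,290),8); bs=blobs(roi(red(s),270,390,190,280),8); print(bt,bs)
k=meet([ray(t,*bt[0][1]),ray(s,*bs[0][1])]); print("knob",k, onplane(t,*bt[0][1],.10),onplane(s,*bs[0][1],.098))
for c,b in((t,(275,310,218,248)),(s,(312,345,218,242))):
    g=cv2.cvtColor(c["color"],cv2.COLOR_BGR2GRAY); m=roi(g<95,*b); print(blobs(m,8)); 
    g2=cv2.cvtColor(c["color"],cv2.COLOR_BGR2HSV); 
cv2.imwrite("pics/z.png",np.hstack([cv2.resize(t["color"][180:290,237:347],(400,400),interpolation=2),cv2.resize(s["color"][180:290,270:390],(400,400),interpolation=2)]))
E
```

```text
[([264, 256, 8, 8, 45], [267.16, 259.58])] [([286, 202, 9, 12, 86], [289.66, 207.23])]
knob [0.51805191 0.18746231 0.09984516] [0.51772776 0.18746413 0.1       ] [0.51872918 0.19019973 0.098     ]
[([285, 226, 14, 14, 155], [291.39, 232.42])]
[([320, 225, 18, 13, 129], [328.47, 230.36])]
```

View pics/z.png

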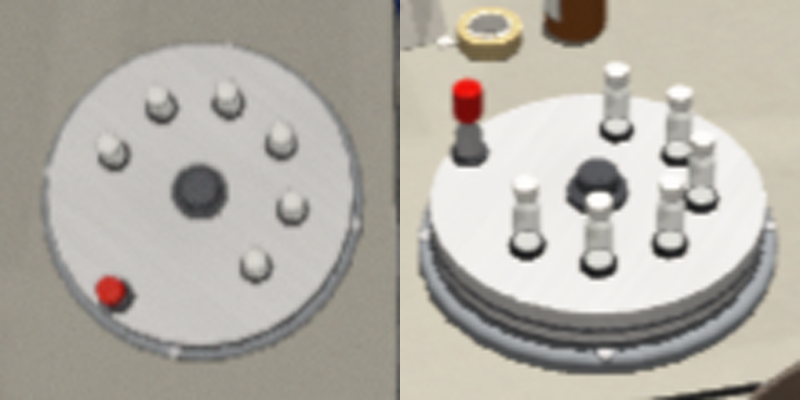

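The crop shows the knob on the lower-left rim of the disc, which lies within the darker base ring. The hub is in the middle.

Run:
```python
from h import *
from scipy.optimize import least_squares
t=read_camera("top"); s=read_camera("side")
for c,b in((t,(240,345,180,290)),(s,(270,390,190,290))):
  for th in (165,185):
    g=cv2.cvtColor(c["color"],cv2.COLOR_BGR2HSV); m=roi((g[...,2]>th)&(g[...,1]<25),*b).astype(np.uint8)
    n,l,st,ce=cv2.connectedComponentsWithStats(m); i=1+st[1:,4].argmax()
    cs,_=cv2.findContours((l==i).astype(np.uint8),0,1); h=max(cs,key=cv2.contourArea)[:,0]
    P=np.array([onplane(c,u,v,.048)[:2] for u,v in h])
    f=least_squares(lambda q:np.hypot(*(P-q[:2]).T)-q[2],[.61,.12,.14],loss="soft_l1",f_scale=.001)
    print(th,st[i],f.x,np.hypot(*(f.x[:2]-[.518,.188])),np.abs(f.fun).mean())
print(onplane(t,291.39,232.42,.066),onplane(s,328.47,230.36,.062))
```

```text
165 [ 249  192   85   83 4792] [0.6135326  0.11358487 0.13557075] 0.12109537482179686 0.002881227077294426
185 [ 250  193   84   81 4515] [0.61301189 0.1135266  0.13373646] 0.12072094675963045 0.0027284155730394315
165 [ 275  197  109   82 4394] [0.61749606 0.10531503 0.14578148] 0.12936873724140854 0.01361665462493132
185 [ 278  204  103   62 3748] [0.60738092 0.10817557 0.1296624 ] 0.11983692080422893 0.014603082810194522
[0.60985472 0.11363091 0.066     ] [0.61134833 0.10992682 0.062     ]
```

Axis is about (0.612, 0.112) and the knob about (0.518, 0.188), so the knob sits at azimuth 141°. Tool y will lie along the tangent: a +13° tool turn, with tool x pointing radially out.

```bash
python3 -m handwheel '-0.034 -0.022 0 3 0.06; -0.068 -0.045 0 6 0.06; -0.102 -0.068 0 9 0.06; -0.136 -0.09 0 13 0.06; -0.17 -0.113 0 13 0.06; -0.204 -0.135 0 13 0.06; -0.238 -0.158 0 13 0.06; -0.27 -0.179 0 13 0.06' 25
```

```text
time_s: 0.97
tool_pos: [0.4492, 0.3039, 0.1999]
tool_rot: [180.0, 0.0, 141.1]
force: [0.4, -0.4, -0.3]
grip_width: 0.0606
grasp_force: 0.0
```

```bash
python3 -m handwheel '-0.035 -0.013 0 0 0.06; -0.07 -0.026 0 0 0.06; -0.1 -0.038 0 0 0.06; -0.122 -0.046 0 0 0.06; -0.1285 -0.048 0 0 0.06; -0.1285 -0.048 0 0 0.06'
python3 - <<'E'
from h import *
o=env.get_obs(); print(o["tool_pos"],o["tool_rot"],o["qpos"].round(1))
w=read_camera("wrist"); cv2.imwrite("pics/w1.png",w["color"])
b=blobs(red(w),100); print(b, w["world_from_camera"].round(3).tolist(), w["fx"])
for x in b: print(onplane(w,*x[1],.112))
E
```

```text
time_s: 1.47
tool_pos: [0.5193, 0.1862, 0.1998]
tool_rot: [180.0, 0.0, 140.9]
force: [-0.7, 0.7, 0.3]
grip_width: 0.06
grasp_force: 0.0
[0.51927991 0.18615257 0.19976277] [1.79997293e+02 3.08487000e-02 1.40918898e+02] [-36.5   6.3  15.1  97.9  -1.7  76.1  29.9]
[([312, 209, 33, 34, 653], [327.24, 223.63])] [[0.63, 0.743, 0.224, 0.459], [0.776, -0.604, -0.182, 0.236], [-0.0, 0.289, -0.957, 0.385], [0.0, 0.0, 0.0, 1.0]] 404.535409434687
[0.51389085 0.19299265 0.112     ]
```

View pics/w1.png

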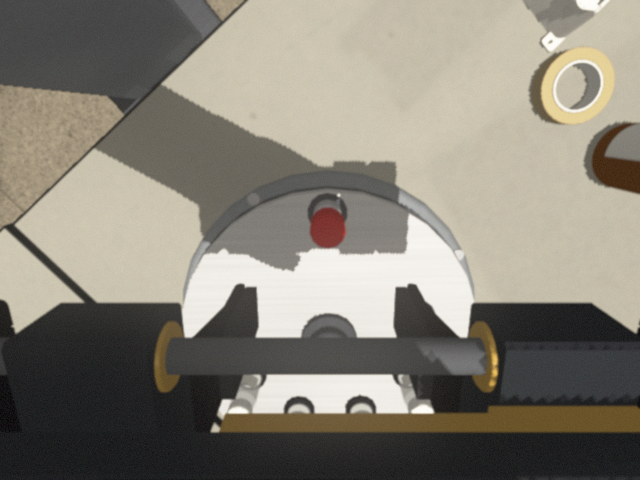

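The wrist view shows the knob at (327,224), about centred between the fingers. I correct by roughly +4 mm radially and +1 mm in y, then descend.

```bash
python3 -m handwheel '0.004 0.001 0.03 0 0.06; 0.004 0.001 0.06 0 0.06; 0.004 0.001 0.085 0 0.06; 0.004 0.001 0.097 0 0.06; 0.004 0.001 0.1 0 0.06; 0.004 0.001 0.1 0 0.06'
python3 - <<'E'
from h import *
w=read_camera("wrist"); cv2.imwrite("pics/w2.png",w["color"][120:480])
b=blobs(red(w),100); print(b)
E
```

```text
time_s: 2.02
tool_pos: [0.515, 0.193, 0.0994]
tool_rot: [-180.0, -0.0, 141.3]
force: [-0.8, -0.3, -0.0]
grip_width: 0.0599
grasp_force: 0.0
[([298, 265, 49, 61, 2253], [321.6, 293.79])]
```

View pics/w2.png

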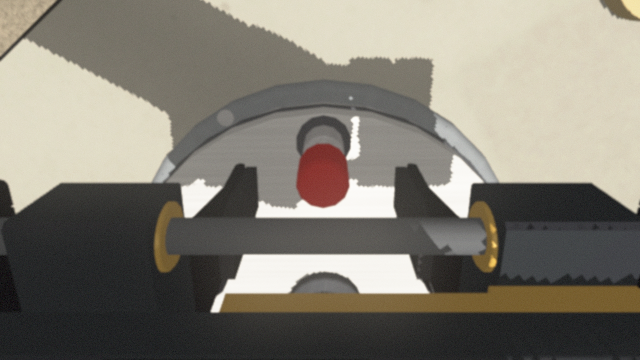

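The knob is at (322,294), tangentially midway between the fingertips at x of 245 and 405. I check the radial offset by projecting through the wrist camera.

Run:
```python
from h import *
w=read_camera("wrist"); o=env.get_obs(); p=o["tool_pos"]; print(p)
T=np.linalg.inv(w["world_from_camera"])
for z in(.084,.098,.112):
    q=T@[p[0],p[1],z,1]; print(z,w["fx"]*q[0]/q[2]+w["cx"],w["fy"]*q[1]/q[2]+w["cy"],w["fx"]*.026/q[2])
```

```text
[0.51665296 0.19285107 0.10125532]
0.084 324.71437783461744 273.31088075420917 48.75354612687881
0.098 324.68776784668853 283.5591251358858 51.9838223663797
0.112 324.6573814335619 295.26177560063275 55.67253160550028
```

```bash
python3 -m handwheel '-0.0025 -0.001 0 0 0.06; -0.0025 -0.001 0 0 0.02; -0.0025 -0.001 0 0 0.02; -0.0025 -0.001 0 0 0.02; -0.0025 -0.001 0 0 0.02; -0.0025 -0.001 0 0 0.02; -0.0025 -0.001 0 0 0.02; -0.0025 -0.001 0 0 0.02' 30
```

```text
time_s: 2.78
tool_pos: [0.5171, 0.1893, 0.0997]
tool_rot: [180.0, -0.0, 141.2]
force: [0.4, -0.4, -0.6]
grip_width: 0.0236
grasp_force: 0.0
```

```bash
python3 -m handwheel '0 0 0 0 0.02; 0 0 0 0 0.02; 0 0 0 0 0.02' 30
python3 - <<'E'
from h import *
w=read_camera("wrist"); cv2.imwrite("pics/w3.png",w["color"][200:480,160:480])
b=blobs(red(w),100); print(b)
E
```

```text
time_s: 3.03
tool_pos: [0.5171, 0.1893, 0.0996]
tool_rot: [180.0, 0.0, 141.2]
force: [0.4, 0.1, 0.8]
grip_width: 0.0201
grasp_force: 0.0
[([302, 257, 48, 61, 2369], [325.03, 287.42])]
```

View pics/w3.png

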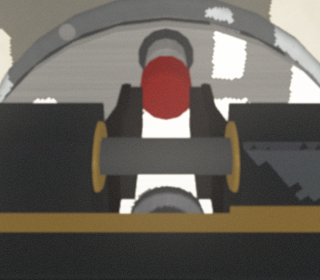

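The picture shows the fingers apparently shut inward of the knob, which is nearer the camera at crop (165,85). I check against the other cameras.

Run:
```python
from h import *
s=read_camera("side"); t=read_camera("top"); o=env.get_obs(); p=o["tool_pos"]
im=[]
for c in (s,t):
    T=np.linalg.inv(c["world_from_camera"])
    for z in (p[2]-.017,p[2],.112):
        q=T@[p[0],p[1],z,1]; print(z,c["fx"]*q[0]/q[2]+c["cx"],c["fy"]*q[1]/q[2]+c["cy"])
print(blobs(roi(red(s),240,390,160,280),5),blobs(roi(red(t),240,345,180,290),3))
cv2.imwrite("pics/s3.png",np.hstack([cv2.resize(s["color"][140:260,230:350],(400,400),interpolation=2),cv2.resize(t["color"][200:300,220:320],(400,400),interpolation=2)]))
```

```text
0.08266377348891822 289.35481741838134 212.0496739183925
0.09966377348891822 289.117534421554 206.9755175436765
0.112 288.94346840386095 203.25321883239772
0.08266377348891822 267.1397624474612 260.3301823486536
0.09966377348891822 266.58203627238413 259.78013024096555
0.112 266.1691381884352 259.3729134534352
[([286, 203, 8, 11, 75], [289.69, 207.89])] []
```

View pics/s3.png

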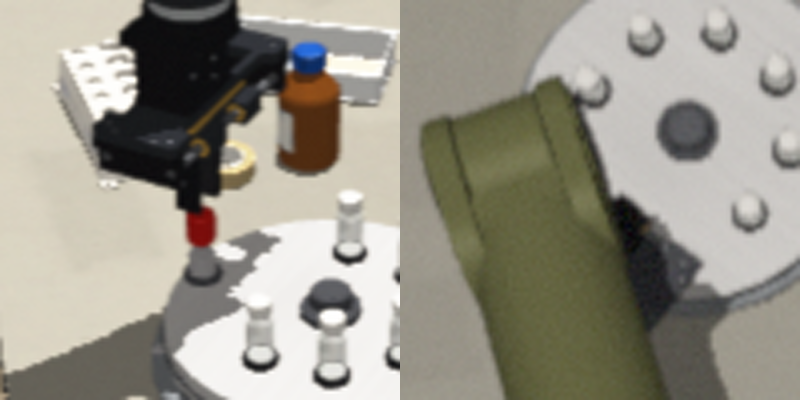

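The side view suggests the fingertips sit at the knob's top (crop (190,210)), well above the reported height. I test for a height error in the tool reading against fixed features seen in the wrist picture.

Run:
```python
from h import *
t=read_camera("top"); s=read_camera("side")
T=np.array([[0.63,0.743,0.224,0.459],[0.776,-0.604,-0.182,0.236],[0,0.289,-0.957,0.385],[0,0,0,1]])
w=dict(t); 
ww=read_camera("wrist"); w={k:ww[k] for k in("fx","fy","cx","cy")}; w["world_from_camera"]=T
print(ww["world_from_camera"].round(4).tolist(), env.get_obs()["tool_pos"])
tape=onplane(t,201,246,.009); print("tape top",tape,"side",onplane(s,297,189,.009))
print("tape wrist",onplane(w,577,86,.009))
# rim of disc: width in w1 and hub
print("hub wrist",onplane(w,328,330,.073),onplane(w,328,330,.1))
for dz in(0,.02,.03,.04):
    w["world_from_camera"]=T.copy(); w["world_from_camera"][2,3]+=dz
    a=onplane(w,577,86,.009);k=onplane(w,327.2,222,.105); print(dz,a,k,np.linalg.norm((a-k)[:2]))
print("true",np.linalg.norm(tape[:2]-[.518,.188]))
```

```text
[[0.6269, 0.7461, 0.2244, 0.4565], [0.7791, -0.6003, -0.1806, 0.239], [-0.0, 0.288, -0.9576, 0.2846], [0.0, 0.0, 0.0, 1.0]] [0.51712596 0.18929594 0.09967797]
tape top [0.57311452 0.41962188 0.009     ] side [0.57565418 0.41825055 0.009     ]
tape wrist [0.57594656 0.42300179 0.009     ]
hub wrist [0.59607601 0.12729333 0.073     ] [0.58421366 0.13670064 0.1       ]
0 [0.57594656 0.42300179 0.009     ] [0.51462369 0.19229836 0.105     ] 0.2387144029772781
0.02 [0.58216712 0.43294869 0.009     ] [0.51859681 0.18917681 0.105     ] 0.2519244187288333
0.03 [0.5852774  0.43792214 0.009     ] [0.52058337 0.18761604 0.105     ] 0.25853135700179414
0.04 [0.58838768 0.4428956  0.009     ] [0.52256993 0.18605527 0.105     ] 0.2651394539377017
true 0.23808885755867346
```

The camera height is confirmed, so the fingertips really are about 38 mm further back than the stated tool frame (inner tip edges at rows ≈285 give z ≈ TCP+21 mm). I open, go down 27 mm while watching the force, and close on the knob's upper part.

```bash
python3 -m handwheel '0 0 0 0 0.06; 0 0 0 0 0.06; 0 0 0 0 0.06; 0 0 0 0 0.06; 0 0 0.007 0 0.06; 0 0 0.014 0 0.06; 0 0 0.021 0 0.06; 0 0 0.027 0 0.06' 30; python3 -m handwheel '0 0 0 0 0.02; 0 0 0 0 0.02; 0 0 0 0 0.02; 0 0 0 0 0.02; 0 0 0 0 0.02; 0 0 0 0 0.02; 0 0 0 0 0.02'
python3 - <<'E'
from h import *
w=read_camera("wrist");s=read_camera("side"); cv2.imwrite("pics/w4.png",np.hstack([cv2.resize(s["color"][140:260,230:350],(400,400),interpolation=2),cv2.resize(w["color"][160:480,160:480],(400,400))]))
E
```

```text
time_s: 4.0
tool_pos: [0.5166, 0.1891, 0.0714]
tool_rot: [-179.9, -0.0, 141.2]
force: [-0.3, -0.2, 0.3]
grip_width: 0.0581
grasp_force: 0.0
time_s: 4.58
tool_pos: [0.5173, 0.1894, 0.073]
tool_rot: [180.0, 0.0, 141.2]
force: [-0.6, -0.2, 0.3]
grip_width: 0.025
grasp_force: 30.0
```

View pics/w4.png

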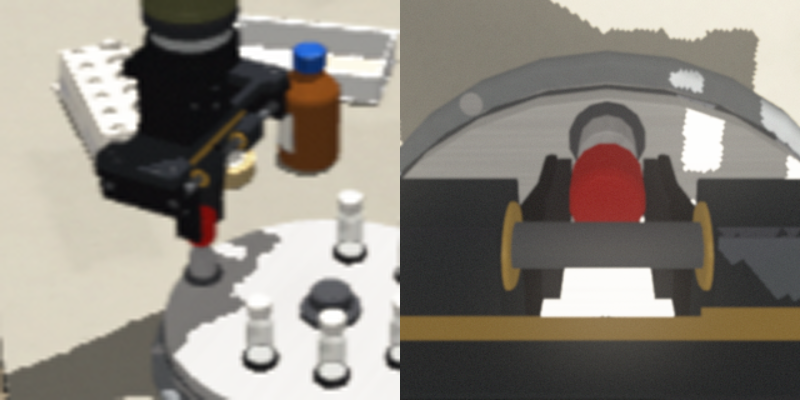

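The fingers now hold the knob's upper half (crop (200,225) in the side half), with 30 N at 25 mm width. Now I draw the pin 13 mm.

```bash
python3 -m handwheel '0 0 -0.003 0 0.02; 0 0 -0.006 0 0.02; 0 0 -0.009 0 0.02; 0 0 -0.011 0 0.02; 0 0 -0.013 0 0.02; 0 0 -0.013 0 0.02; 0 0 -0.013 0 0.02'
python3 - <<'E'
from h import *
s=read_camera("side"); print(blobs(roi(red(s),270,390,180,280),3))
E
```

```text
time_s: 5.27
tool_pos: [0.5169, 0.1888, 0.0854]
tool_rot: [-180.0, 0.0, 141.2]
force: [1.9, -1.3, -8.1]
grip_width: 0.0246
grasp_force: 30.0
[([288, 198, 7, 12, 49], [291.43, 203.37])]
```

Wrist force is −8 N, so the pin is drawn. Now I turn 14° at a time along the arc.

```bash
python3 -m handwheel '-0.0001 -0.0042 0 -2 0.02; -0.0003 -0.0084 0 -4 0.02; -0.0007 -0.0125 0 -6 0.02; -0.0012 -0.0167 0 -8 0.02; -0.0018 -0.0208 0 -10 0.02; -0.0026 -0.0249 0 -12 0.02; -0.0036 -0.029 0 -14 0.02; -0.0036 -0.029 0 -14 0.02'
```

```text
time_s: 5.98
tool_pos: [0.5017, 0.1637, 0.0857]
tool_rot: [-180.0, 0.0, 155.2]
force: [2.9, -1.3, -7.6]
grip_width: 0.0249
grasp_force: 30.0
```

```bash
python3 -m handwheel '-0.0001 -0.0042 0 -2 0.02; -0.0003 -0.0084 0 -4 0.02; -0.0007 -0.0125 0 -6 0.02; -0.0012 -0.0167 0 -8 0.02; -0.0018 -0.0208 0 -10 0.02; -0.0026 -0.0249 0 -12 0.02; -0.0031 -0.027 0 -13 0.02; -0.0031 -0.027 0 -13 0.02'
```

```text
time_s: 6.65
tool_pos: [0.4936, 0.1383, 0.0858]
tool_rot: [180.0, 0.0, 168.1]
force: [3.7, -1.7, -8.3]
grip_width: 0.0251
grasp_force: 30.0
```

```bash
python3 -m handwheel '0 0 0.0007 0 0.02; 0 0 0.0014 0 0.02; 0 0 0.002 0 0.02; 0 0 0.0025 0 0.02; 0 0 0.0025 0 0.02; 0 0 0.0025 0 0.02'
```

```text
time_s: 7.15
tool_pos: [0.4936, 0.1385, 0.0832]
tool_rot: [-180.0, 0.0, 168.2]
force: [4.6, -2.5, -7.4]
grip_width: 0.0246
grasp_force: 30.0
```

```bash
python3 -m handwheel '0 0 0.0003 0 0.02; 0 0 0.0006 0 0.02; 0 0 0.0006 0 0.02; 0 0 0.0006 0 0.02'
```

```text
time_s: 7.48
tool_pos: [0.4936, 0.1385, 0.0829]
tool_rot: [180.0, 0.0, 168.2]
force: [4.7, -2.4, -5.4]
grip_width: 0.0249
grasp_force: 30.0
```

```bash
python3 -m handwheel '0 0 0.0004 0 0.02; 0 0 0.0006 0 0.02; 0 0 0.0006 0 0.02; 0 0 0.0006 0 0.028; 0 0 0.0006 0 0.031; 0 0 0.0006 0 0.031; 0 0 0.0006 0 0.031; 0 0 0.0006 0 0.031'
python3 - <<'E'
from h import *
s=read_camera("side"); print(blobs(roi(red(s),250,390,180,280),3))
E
```

```text
time_s: 8.15
tool_pos: [0.4927, 0.1395, 0.0819]
tool_rot: [180.0, -0.0, 168.2]
force: [0.2, -0.4, 0.2]
grip_width: 0.031
grasp_force: 0.0
[([287, 214, 2, 6, 12], [287.5, 216.5])]
```

```bash
cat > k.py <<'E'
from h import *
w=read_camera("wrist"); print(blobs(roi(red(w),200,440,150,400),100))
o=env.get_obs(); a=np.radians(o["tool_rot"][2]); f=o["force"]; print("resist",(f[0]*np.sin(a)-f[1]*np.cos(a)).round(2),"radial",(f[0]*np.cos(a)+f[1]*np.sin(a)).round(2),"fz",f[2].round(2),"ang",np.degrees(np.arctan2(o["tool_pos"][1]-.112,o["tool_pos"][0]-.612)).round(2))
E
python3 -m handwheel '0 0 0.002 0 0.031; 0 0 0.004 0 0.031; 0 -0.001 0.005 -0.5 0.031; 0 -0.002 0.005 -1 0.031; 0 -0.003 0.005 -1.5 0.031; 0 -0.004 0.005 -2 0.031' ; python3 k.py
```

```text
time_s: 8.7
tool_pos: [0.4925, 0.1357, 0.0768]
tool_rot: [179.9, 0.0, 170.2]
force: [1.1, 4.0, -3.7]
grip_width: 0.0307
grasp_force: 2.0
[([302, 282, 62, 55, 2858], [332.48, 311.91])]
resist 2.3 radial -0.09 fz -2.55 ang 168.84
```

```bash
python3 -m handwheel '0 -0.001 0 -0.5 0.031; 0 -0.0021 0 -1 0.031; -0.0001 -0.0031 0 -1.5 0.031; -0.0001 -0.0042 0 -2 0.031' ; python3 k.py
```

```text
time_s: 9.08
tool_pos: [0.4917, 0.1309, 0.0769]
tool_rot: [180.0, -0.0, 172.2]
force: [1.0, 3.6, -2.8]
grip_width: 0.0312
grasp_force: 2.1
[([303, 282, 61, 55, 2851], [332.59, 311.85])]
resist 3.22 radial -0.28 fz -2.15 ang 171.3
```

```bash
python3 -m handwheel '0 -0.001 0 -0.5 0.031; 0 -0.0021 0 -1 0.031; -0.0001 -0.0031 0 -1.5 0.031; -0.0001 -0.0042 0 -2 0.031' ; python3 k.py
```

```text
time_s: 9.47
tool_pos: [0.4911, 0.1264, 0.0769]
tool_rot: [180.0, -0.0, 174.2]
force: [0.4, 5.0, -2.0]
grip_width: 0.0312
grasp_force: 2.1
[([303, 282, 62, 55, 2853], [332.63, 311.89])]
resist 2.36 radial -0.3 fz -2.21 ang 173.41
```

```bash
python3 -m handwheel '0 -0.001 0 -0.5 0.031; 0 -0.0021 0 -1 0.031; -0.0001 -0.0031 0 -1.5 0.031' ; python3 k.py
```

```text
time_s: 9.77
tool_pos: [0.4909, 0.1233, 0.0769]
tool_rot: [180.0, -0.0, 175.7]
force: [0.0, 3.9, -3.2]
grip_width: 0.0308
grasp_force: 2.2
[([303, 282, 61, 55, 2848], [332.59, 311.84])]
resist 3.09 radial -0.25 fz -2.28 ang 174.86
```

```bash
python3 -m handwheel '0 -0.001 0 -0.5 0.031; 0 -0.0021 0 -1 0.031; -0.0001 -0.0031 0 -1.5 0.031' ; python3 k.py
```

```text
time_s: 10.07
tool_pos: [0.4907, 0.1203, 0.0769]
tool_rot: [180.0, -0.0, 177.2]
force: [-0.4, 3.8, -2.7]
grip_width: 0.031
grasp_force: 2.2
[([303, 282, 62, 55, 2856], [332.6, 311.8])]
resist 3.05 radial 0.83 fz -3.42 ang 176.29
```

```bash
python3 -m handwheel '0 -0.001 0 -0.5 0.031; 0 -0.0021 0 -1 0.031; -0.0001 -0.0031 0 -1.5 0.031' ; python3 k.py
```

```text
time_s: 10.37
tool_pos: [0.4907, 0.1172, 0.0769]
tool_rot: [180.0, -0.0, 178.7]
force: [-0.8, 4.7, -3.2]
grip_width: 0.0309
grasp_force: 2.3
[([303, 281, 62, 56, 2868], [332.72, 311.77])]
resist 3.31 radial 1.0 fz -2.46 ang 177.74
```

```bash
python3 -m handwheel '0 -0.001 0 -0.5 0.031; 0 -0.0021 0 -1 0.031; -0.0001 -0.0031 0 -1.5 0.031' ; python3 k.py
```

```text
time_s: 10.67
tool_pos: [0.4906, 0.1141, 0.0769]
tool_rot: [180.0, -0.0, -179.8]
force: [-1.1, 5.4, -3.0]
grip_width: 0.0309
grasp_force: 2.3
[([303, 281, 62, 56, 2865], [332.72, 311.71])]
resist 3.15 radial 2.25 fz -2.72 ang 179.23
```

```bash
python3 -m handwheel '0 -0.001 0 -0.5 0.031; 0 -0.0021 0 -1 0.031; -0.0001 -0.0031 0 -1.5 0.031' ; python3 k.py
```

```text
time_s: 10.97
tool_pos: [0.4907, 0.1109, 0.0769]
tool_rot: [180.0, -0.0, -178.3]
force: [-2.1, 4.4, -2.5]
grip_width: 0.0312
grasp_force: 2.3
[([303, 281, 62, 56, 2874], [332.73, 311.75])]
resist 3.37 radial 2.87 fz -1.94 ang -179.29
```

```bash
python3 -m handwheel '0.0003 -0.001 0 -0.5 0.031; 0.0006 -0.0021 0 -1 0.031; 0.0007 -0.0031 0 -1.5 0.031' ; python3 k.py
```

```text
time_s: 11.27
tool_pos: [0.4908, 0.1076, 0.0771]
tool_rot: [-180.0, 0.1, -176.8]
force: [-0.6, 4.4, -3.4]
grip_width: 0.0313
grasp_force: 2.1
[([303, 281, 62, 56, 2860], [332.75, 311.69])]
resist 2.04 radial 0.86 fz -2.3 ang -177.75
```

```bash
python3 -m handwheel '0.0001 -0.001 0 -0.5 0.031; 0.0002 -0.0021 0 -1 0.031; 0.0003 -0.0031 0 -1.5 0.031' ; python3 k.py
```

```text
time_s: 11.57
tool_pos: [0.491, 0.1047, 0.0773]
tool_rot: [180.0, 0.1, -175.3]
force: [1.0, 3.9, -2.6]
grip_width: 0.0313
grasp_force: 2.0
[([303, 281, 61, 56, 2857], [332.7, 311.69])]
resist 2.69 radial -0.44 fz -2.0 ang -176.34
```

```bash
python3 -m handwheel '0 -0.001 0 -0.5 0.031; 0.0001 -0.0021 0 -1 0.031; 0.0001 -0.0031 0 -1.5 0.031' ; python3 k.py
```

```text
time_s: 11.87
tool_pos: [0.4911, 0.1018, 0.0773]
tool_rot: [180.0, 0.1, -173.8]
force: [2.2, 4.4, -3.0]
grip_width: 0.0309
grasp_force: 2.1
[([303, 282, 61, 55, 2847], [332.6, 311.8])]
resist 3.41 radial -1.72 fz -2.23 ang -174.95
```

```bash
python3 -m handwheel '-0.0001 -0.001 0 -0.5 0.031; -0.0001 -0.0021 0 -1 0.031; -0.0001 -0.0031 0 -1.5 0.031' ; python3 k.py
```

```text
time_s: 12.17
tool_pos: [0.4914, 0.0989, 0.0773]
tool_rot: [180.0, 0.1, -172.3]
force: [1.2, 5.2, -1.8]
grip_width: 0.031
grasp_force: 2.2
[([303, 282, 61, 55, 2833], [332.74, 311.81])]
resist 3.25 radial -2.04 fz -0.79 ang -173.59
```

```bash
python3 -m handwheel '-0.0001 -0.001 0 -0.5 0.031; -0.0003 -0.0021 0 -1 0.031; -0.0004 -0.0031 0 -1.5 0.031' ; python3 k.py
```

```text
time_s: 12.47
tool_pos: [0.4918, 0.0961, 0.0772]
tool_rot: [179.9, 0.0, -170.8]
force: [1.5, 6.5, -1.0]
grip_width: 0.031
grasp_force: 2.7
[([303, 282, 61, 55, 2834], [332.73, 311.79])]
resist 3.53 radial -2.87 fz -0.02 ang -172.3
```

```bash
python3 -m handwheel '-0.0002 -0.001 0 -0.5 0.031; -0.0004 -0.002 0 -1 0.031' ; python3 k.py
```

```text
time_s: 12.68
tool_pos: [0.4921, 0.0944, 0.0772]
tool_rot: [179.9, -0.0, -169.8]
force: [-0.0, 6.7, 0.3]
grip_width: 0.0311
grasp_force: 2.9
[([303, 281, 62, 56, 2848], [332.88, 311.71])]
resist 3.84 radial -1.48 fz -0.11 ang -171.47
```

```bash
python3 -m handwheel '-0.0002 -0.001 0 -0.5 0.031; -0.0003 -0.002 0 -1 0.031' ; python3 k.py
```

```text
time_s: 12.9
tool_pos: [0.4925, 0.0926, 0.0771]
tool_rot: [179.9, -0.0, -168.7]
force: [-0.8, 5.2, 0.3]
grip_width: 0.0307
grasp_force: 2.9
[([303, 281, 62, 56, 2863], [332.89, 311.69])]
resist 5.21 radial -1.22 fz 1.43 ang -170.62
```

```bash
python3 -m handwheel '-0.0001 -0.001 0 -0.5 0.031; -0.0001 -0.002 0 -1 0.031' ; python3 k.py
```

```text
time_s: 13.12
tool_pos: [0.4929, 0.0908, 0.0771]
tool_rot: [179.9, -0.0, -167.7]
force: [-0.9, 7.1, 1.1]
grip_width: 0.0312
grasp_force: 3.0
[([303, 281, 62, 56, 2867], [332.85, 311.64])]
resist 3.91 radial -0.71 fz 0.55 ang -169.67
```

```bash
python3 -m handwheel '0 -0.001 0 -0.5 0.031; -0.0001 -0.002 0 -1 0.031' ; python3 k.py
```

```text
time_s: 13.33
tool_pos: [0.4933, 0.0888, 0.0771]
tool_rot: [179.9, -0.1, -166.7]
force: [-1.2, 5.6, 0.4]
grip_width: 0.031
grasp_force: 3.3
[([303, 281, 62, 56, 2866], [332.92, 311.58])]
resist 4.52 radial 0.02 fz -0.07 ang -168.73
```

```bash
python3 -m handwheel '0 -0.001 0 -0.5 0.031; -0.0001 -0.002 0 -1 0.031' ; python3 k.py
```

```text
time_s: 13.55
tool_pos: [0.4938, 0.0869, 0.0771]
tool_rot: [179.9, -0.1, -165.7]
force: [-1.6, 6.8, 1.3]
grip_width: 0.0313
grasp_force: 3.4
[([303, 281, 62, 56, 2869], [332.98, 311.56])]
resist 4.9 radial -0.2 fz 1.34 ang -167.83
```

```bash
python3 -m handwheel '0 -0.001 0 -0.5 0.031; -0.0001 -0.002 0 -1 0.031; -0.0001 -0.002 0 -1 0.031' ; python3 k.py
```

```text
time_s: 13.85
tool_pos: [0.4946, 0.0824, 0.0768]
tool_rot: [-179.9, -0.1, -164.8]
force: [-0.5, -0.9, 0.4]
grip_width: 0.0309
grasp_force: 0.0
[([301, 280, 61, 57, 2881], [330.76, 310.8])]
resist -0.26 radial 0.43 fz 0.15 ang -165.69
```

```bash
python3 -m handwheel '0 0 0 0 0.031; 0 0 0 0 0.031' ; python3 k.py
python3 - <<'E'
from h import *
s=read_camera("side"); w=read_camera("wrist"); cv2.imwrite("pics/d1.png",np.hstack([cv2.resize(s["color"][160:260,240:340],(400,400),interpolation=2),cv2.resize(w["color"][160:480,160:480],(400,400))]))
E
```

```text
time_s: 14.07
tool_pos: [0.4952, 0.0827, 0.0769]
tool_rot: [-179.9, -0.0, -164.9]
force: [0.0, -0.2, -0.7]
grip_width: 0.0311
grasp_force: 0.0
[([296, 273, 57, 64, 3085], [324.33, 306.47])]
resist -0.55 radial -0.06 fz 0.21 ang -166.07
```

View pics/d1.png

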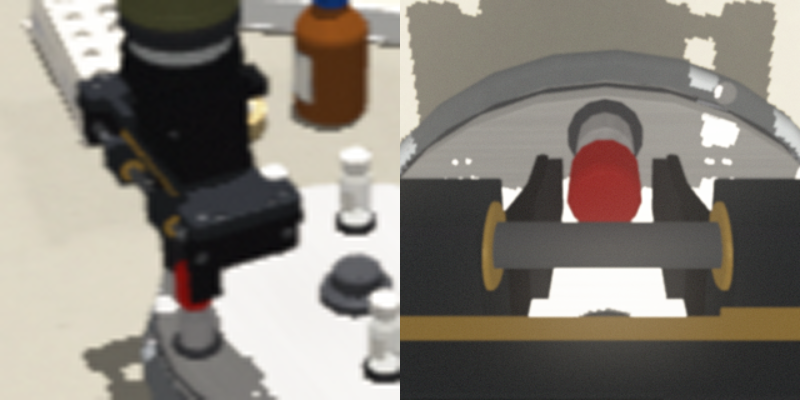

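The knob has dropped: its top edge moved up from row 281 to 273, it shrank from 62 to 57 px wide, and it stands clear of both fingers with zero force. I open and lift straight up.

```bash
python3 -m handwheel '0 0 0 0 0.06; 0 0 0 0 0.06; 0 0 0 0 0.06; 0 0 0 0 0.06; 0 0 0 0 0.06'; python3 k.py; python3 -m handwheel '0 0 -0.01 0 0.06; 0 0 -0.03 0 0.06; 0 0 -0.06 0 0.06; 0 0 -0.09 0 0.06; 0 0 -0.12 0 0.06; 0 0 -0.14 0 0.06; 0 0 -0.14 0 0.06'
python3 - <<'E'
from h import *
s=read_camera("side"); t=read_camera("top"); w=read_camera("wrist"); a=blobs(roi(red(s),240,390,170,290),5); b=blobs(red(w),50); print(a,b,blobs(roi(red(t),240,345,180,290),3))
print(meet([ray(s,*a[0][1]),ray(w,*b[0][1])]), env.get_obs()["tool_pos"])
for z in(.0985,.1085): print(z,onplane(s,*a[0][1],z))
E
```

```text
time_s: 14.63
tool_pos: [0.4952, 0.0839, 0.077]
tool_rot: [-180.0, 0.0, -164.8]
force: [-0.9, -0.1, 0.3]
grip_width: 0.0554
grasp_force: 0.0
[([294, 272, 56, 64, 2355], [321.0, 301.51])]
resist 0.68 radial 0.25 fz 0.37 ang -166.49
time_s: 15.27
tool_pos: [0.4981, 0.0845, 0.223]
tool_rot: [180.0, 0.5, -164.8]
force: [1.0, 0.1, 0.9]
grip_width: 0.0598
grasp_force: 0.0
[([284, 225, 9, 13, 89], [287.85, 230.92])] [] []Traceback (most recent call last):
  File "<stdin>", line 3, in <module>
IndexError: list index out of range
```

```bash
python3 -m handwheel '0 0.03 0 0 0.06; 0 0.07 0 0 0.06; 0 0.11 0 0 0.06; 0 0.15 0 0 0.06; 0 0.18 0 0 0.06; 0 0.2 0 0 0.06; 0 0.2 0 0 0.06'
python3 - <<'E'
from h import *
s=read_camera("side"); t=read_camera("top"); a=blobs(roi(red(s),240,390,170,290),5); b=blobs(roi(red(t),240,345,180,290),3); print(a,b)
if b: print(meet([ray(s,*a[0][1]),ray(t,*b[0][1])]))
for z in(.0985,.1085):
    p=onplane(s,*a[0][1],z); print(z,p,np.hypot(p[0]-.6125,p[1]-.1135))
    if b: print(onplane(t,*b[0][1],z+.002))
cv2.imwrite("pics/f.png",np.hstack([cv2.resize(s["color"][160:260,240:340],(400,400),interpolation=2),cv2.resize(t["color"][200:300,220:320],(400,400),interpolation=2)]))
E
```

```text
time_s: 16.0
tool_pos: [0.4393, 0.282, 0.215]
tool_rot: [179.9, -0.2, -164.3]
force: [-0.7, 0.9, 0.0]
grip_width: 0.0602
grasp_force: 0.0
[([284, 225, 9, 13, 91], [288.18, 230.48])] [([298, 263, 7, 8, 46], [300.8, 266.65])]
[0.49636935 0.08150685 0.09946982]
0.0985 [0.49750897 0.0828703  0.0985    ] 0.11900048787879473
[0.49531608 0.0815349  0.1005    ]
0.1085 [0.49575315 0.06931663 0.1085    ] 0.1248278696035644
[0.49443145 0.08122244 0.1105    ]
```

View pics/f.png

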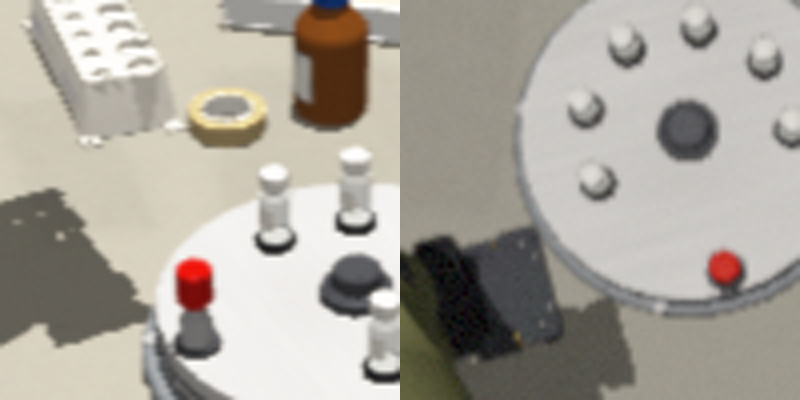

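The knob triangulates to z = 0.0995 m (0.0998 at the start with the pin home), about 54° on from home. The pin is home and the gripper is clear, so I hand the job in.

```bash
python3 -m handwheel '0 0 0 0 0.06; 0 0 0 0 0.06'; python3 -c "
from cell import env
print(env.sign_off())"
```

```text
time_s: 16.27
tool_pos: [0.4434, 0.2751, 0.2164]
tool_rot: [-180.0, -0.0, -165.0]
force: [0.6, -0.2, 0.8]
grip_width: 0.0604
grasp_force: 0.0
the job is handed in; nothing more can be done
None
```

I drew the pin, turned the carousel about 54° anticlockwise, and the pin dropped home in the next hole (knob height 99.5 mm, 99.8 mm at the start); wrist force stayed under about 9 N in the readings. The gripper let go and backed clear, and I handed the job in at about 16 s; no verdict was shown.

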